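# Close and lock the access panel of a stage drive unit

## Robot

A 7-joint arm with a two-finger parallel gripper is mounted at the origin on the work surface. World frame = base frame: x ahead of the robot, y to its left, z up, the work surface at z = 0. Lengths are in m, angles in rad, forces in N, time in s.
With the tool pointing down it reaches from about 0.4 to 0.875 m from the base axis. Payload 6.5 kg.
Tool frame: the origin (TCP) lies at the very end of the fingers, on their centre line; the grasp point (between the pads) lies 19 mm behind it; z points along the fingers, y is the line along which they close (so a half turn about z gives the same grasp; the last joint's range is limited). The gripper opens to 85 mm and grips with 20 to 120 N. Pads are 22 mm wide; open, the fingers measure 114 mm over their backs; the gripper's body (76 mm by 85 mm) begins 54 mm behind the grasp point. The pads swing forward as they close: fully open they stand 13 mm farther back than shut.
Start: joints at [-1.412, 0.536, -0.004, 1.538, 0.003, 1.067, -0.071], TCP at [0.145, 0.634, 0.231] pointing down, gripper open.
Joint ranges: [-2.7, 2.7], [-0.37, 2.16], [-1.27, 1.26], [0.24, 2.4], [-1.31, 4.45], [0.19, 1.91], [-2.76, 2.76]. Speed limits (rad/s): [2.39, 2.39, 3.14, 3.14, 3.14, 3.14, 3.14].

## Interface

Orientations are given as a unit quaternion [x, y, z, w].
In Python, from plant import observe, grab_frame, camera_model, sign_off, masks_of, mark_of gives the robot as it stands.
- The arm moves only by the tool move_arm, never from a script. Its argument "targets" is a list of rows, each an object with "slide": the shift along the tool's x, y, z in m, a list of three; "delta_rot": the turn, a rotation vector about the tool's x, y, z in units of 5 degrees (1.0 is 5 degrees), a list of three; "hand": the finger opening in m, from 0 to 0.0854. A call has 1 to 10 rows; each row shifts and turns the commanded pose from where the row before left it, along the tool's axes as they then stand; what a row does not reach is not made up. A row lasts 1/12 s, in which the tool goes at most 41.7 mm and 7.16 degrees, less where a joint would pass 70% of its speed; a pose out of reach is approached as far as the arm can. A call is refused whole if a number of a shift passes 0.0417 or a number of a turn 1, either way. A call with a gripper value outside its range is refused whole. The fingers move at their own pace and stop on an object; "squeeze" is the grip in N (left out, the last holds). Time passes only in rows, so rows that do not move let the fingers close. It gives the time, the measured TCP pose, the force, the opening and the grip force at its end, in the units of the state.
- observe(): the state, without advancing time (a new reading comes with each control period).
- grab_frame(name): name is "scene" or "top" or "wrist"; returns the picture (384x512x3 uint8, red, green, blue); there is no depth.
- camera_model(name): a dict with "fov_y" (degrees; the focal length in pixels is half the picture's height over the tangent of half this angle, whatever the lens; pixels are square), "cx", "cy" (the principal point, pixels), "dist_coeffs" ([k1, k2, p1, p2, k3] as OpenCV has them; the pictures are not rectified), "R" (3x3) and "t" (3): a world point X has camera coordinates R X + t. Camera axes: x right, y down, z forward; pixel columns grow to the right and rows downward; lengths in m; the calibration is good to about 2 mm. A picture is of the moment at which its call begins: read the wrist's pose just before it. camera_model takes no time and is no camera call; for the wrist camera it gives the pose at the moment of the call.
- sign_off(): hands the job in; it is judged then, once.
Trained networks look in the newest picture that a camera, given by its name, has taken for a name from the list of things; names that differ only in an ending like _2 or _b are one class to them, and where a whole thing is asked for, a point or a joint stands for the part that bears it (a point fixed in the world has none). Each returns a list of dicts, best first, with "p" (0 to 1); they miss things now and then, are a little off and sometimes report something else, mostly with a low value. They report only what shows in the picture. A call takes as long as a camera call.
- masks_of(camera, target): "mask" (384x512 bool, what is visible of it).
- mark_of(camera, target): "point" ([x, y, z] in m, in world coordinates, good to about 4 mm: a listed point, or the origin of a listed thing).
The state is a dict: "clock": time; "joint_positions": joint angles; "dq": joint speeds; "tau": joint torques, N m; "eef_pos": TCP position; "eef_rot": TCP orientation; "ft_force": force on the tool from outside, world axes, zero at the start; "ft_torque": the same for the moment, N m; "grip_width": finger opening in m; "grip_force": force on a finger pad.
Only numpy, scipy, OpenCV 4.12 (cv2) and the standard library are available. Lean on these libraries where they do the work, as an engineer would, in place of code of your own. Each camera call takes 0.05 s, during which the arm holds its last target. There are 200 camera calls.

## Task

Close the access panel of the drive unit: with the fingertips, press the raised panel down until it is shut flush. Then set a fingertip well down into the wide slot of the round fastener in the panel and turn it a quarter turn clockwise, as far as it goes, so that the panel is locked, and draw the finger out. Do not lift the panel any higher, and leave the things standing beside the unit where they are.

Things in the scene. Friction and masses are not known exactly. Their poses are not given: they have to be found in the camera images.
- unit: White sheet-metal drive unit, a fixed box 250 x 220 x 100 mm (its x, y, z), its open top covered by the hinged grey panel. Origin: centre of its underside, on the work surface; x axis points from the panel's free edge (nearer the robot) to the hinge side, z up. A black knob sticks out 28 mm from its -y side, 50 mm up.
- lid (a joint): Panel hinge, rad: 0 = shut flush (firm stop), grows as the free edge rises; starts 0.18 to 0.40. Axis along the unit's y, at unit x = +110 mm, z = 100 mm. Panel 230 mm from hinge to free edge, 210 mm wide, 6 mm thick, 0.6 kg with fastener; shut, its top face is 106 mm above the work surface. Stiff hinge: the panel stays where left; pressing it down near the free edge takes about 1 to 5 N.
- panel_edge (a point): Middle of the panel's free edge, on its top face. Its x axis runs along the panel to the hinge (230 mm away), y along the edge, z out of the top face. While the fastener is unlocked, the middle of the panel is a plain closed face from this edge to about 55 mm from it (head included): a place to press.
- fastener (a joint): Turn of the fastener, rad, clockwise seen from above: 0 = unlocked, slot parallel to the free edge; 1.571 = locked, slot in line with two black marks, pointing to the hinge; firm stops at both. Starts 0 to 0.25, stays where left, takes about 0.1 N m. A tongue under the panel slips beneath a fixed keeper and locks it; turned with the panel raised, it keeps the panel from shutting.
- fastener_top (a point): Centre of the round aluminium head (116 mm diameter), on its axis, level with its top face: 2 mm above the panel, 108 mm above the work surface when shut; 85 mm from the free edge. y axis along the slot, turning with the head; z up. Slot: 90 mm long (45 each way along y), 40 wide, 15 deep, upright walls, closed floor. Closed fingertips fit in either half, to push its long wall round.
- eyepiece: Loose black microscope eyepiece, 36 mm across, 55 mm tall, standing beside the unit; to be left where it is. Origin under its centre.
- jar: Loose small glass jar with a white lid, 44 mm across, 60 mm tall, beside the unit; to be left where it is. Origin under its centre.
- tray: Loose black specimen tray with compartments, 70 x 90 x 18 mm, beside the unit; to be left where it is. Origin under its centre.

How it is judged:
By the outcome, as a careful person would: the job done as asked, in the order asked, and still so for the second after the job is handed in, with the robot touching nothing.
It also fails if it takes over 43 s, if anything falls off the work surface, if the arm or the gripper's body presses on something with over 40 N, if the wrist force passes 120 N, or if a joint passes its speed limit or range.

## Working session

There is one attempt and no reset: what is moved stays moved. The work goes in short steps, Python scripts to look and compute and a tool call to move; the robot and the scene stay as the last step left them, time stands still between calls to the robot, and variables do not carry over. Pictures are saved under pics/ and viewed, at most 10 in all, crops included, and the job is handed in when it is done.

Besides the shell and the picture viewer there is one more tool, called after "Emit:" by a JSON object that holds its "api" and its "payload". move_arm: Moves the arm, as the interface text tells. Its arguments: {"type":"object","properties":{"targets":{"type":"array","items":{"type":"object","properties":{"slide":{"type":"array","items":{"type":"number"}},"delta_rot":{"type":"array","items":{"type":"number"}},"hand":{"type":"number"}}}},"squeeze":{"type":"number"}},"required":["targets"]}

```bash
mkdir -p pics; python3 - <<'E'
from plant import *
import cv2
s=observe(); print(s)
for c in ["scene","top"]:
    im=grab_frame(c); cv2.imwrite(f"pics/{c}0.png",im[:,:,::-1])
    for n in ["unit","panel_edge","fastener_top","eyepiece","jar","tray"]:
        print(c,n,[(round(d['p'],2),[round(float(v),4) for v in d['point']]) for d in mark_of(c,n)[:2]])
E
```

```text
{'clock': 0.0, 'joint_positions': array([-1.41220932,  0.53718402, -0.00441794,  1.5388923 ,  0.00255823,
        1.06730625, -0.07121818]), 'dq': array([-0.00074761,  0.00059358, -0.00016882, -0.00050741, -0.00034673,
        0.00059867,  0.0002946 ]), 'tau': array([-2.11384804e-04, -5.83415437e+01,  1.04807060e+00, -2.59099889e+01,
        1.21983635e-02,  1.00094444e-02,  1.27149977e-05]), 'eef_pos': array([0.14475918, 0.6330103 , 0.23039424]), 'eef_rot': array([ 1.12149109e-01,  9.93690989e-01, -8.90896247e-04, -4.77955375e-05]), 'ft_force': array([ 0.06083025, -0.51471955,  0.16545437]), 'ft_torque': array([ 0.08860665, -0.02453902, -0.00786883]), 'grip_force': 0.0, 'grip_width': 0.0853487945172316}
scene unit [(0.61, [0.5438, -0.1438, -0.0012])]
scene panel_edge [(0.62, [0.4349, -0.1278, 0.1693])]
scene fastener_top [(0.84, [0.5137, -0.143, 0.1486])]
scene eyepiece [(0.51, [0.4594, -0.333, 0.0005])]
scene jar [(0.72, [0.6248, 0.0341, -0.0027])]
scene tray [(0.77, [0.6085, -0.3733, -0.0016])]
top unit [(0.61, [0.538, -0.1432, -0.0037])]
top panel_edge [(0.86, [0.4347, -0.13, 0.1785])]
top fastener_top [(0.76, [0.5134, -0.1403, 0.1498])]
top eyepiece [(0.74, [0.4547, -0.3293, 0.0026])]
top jar [(0.75, [0.6218, 0.0342, -0.0025])]
top tray [(0.58, [0.6102, -0.3742, -0.0046])]
```

View pics/scene0.png

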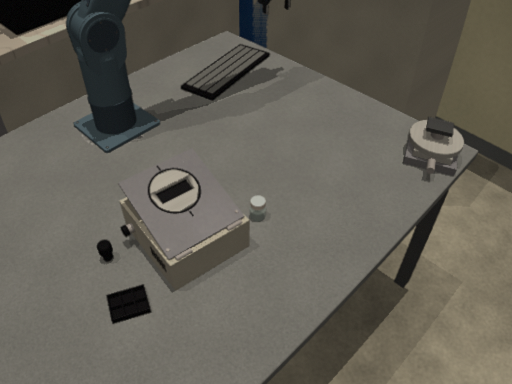

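View pics/top0.png

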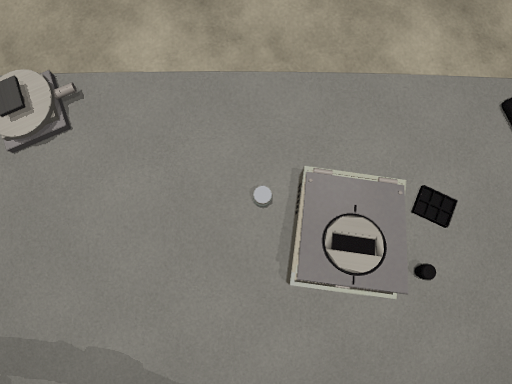

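The scene picture shows the panel raised toward the robot, with the slot near (176,190). In the top picture the unit's rim corners are at about (305,167), (406,179), (292,285) and (397,297), and the slot centre is at (354,244). The eyepiece is at (426,271), the jar at (262,196) and the tray at (434,206).

```bash
cat > h.py <<'E'
import numpy as np, cv2
from plant import *
def ray(c,px,z):
    m=camera_model(c); f=192/np.tan(np.radians(m['fov_y'])/2)
    K=np.array([[f,0,m['cx']],[0,f,m['cy']],[0,0,1]])
    u=cv2.undistortPoints(np.array([px],float).reshape(-1,1,2),K,np.array(m['dist_coeffs'],float)).reshape(-1,2)
    R=np.array(m['R']);t=np.array(m['t']).ravel(); o=-R.T@t
    d=np.c_[u,np.ones(len(u))]@R
    return o+d*((z-o[2])/d[:,2])[:,None]
def proj(c,X):
    m=camera_model(c); f=192/np.tan(np.radians(m['fov_y'])/2)
    K=np.array([[f,0,m['cx']],[0,f,m['cy']],[0,0,1]])
    return cv2.projectPoints(np.array(X,float).reshape(-1,1,3),cv2.Rodrigues(np.array(m['R']))[0],np.array(m['t'],float).ravel(),K,np.array(m['dist_coeffs'],float))[0].reshape(-1,2)
def panel(cx,cy,yaw,th):
    "edge mid top, fastener top, panel top corners in world"
    c,s=np.cos(yaw),np.sin(yaw)
    def w(a,y,h): # a dist from hinge, h above panel underside
        x=.110-a*np.cos(th)+h*np.sin(th)*0; x=.110-(a*np.cos(th)-h*np.sin(th)*-1*-1) if 0 else .110-a*np.cos(th)+h*np.sin(th)
        z=.1+a*np.sin(th)+h*np.cos(th)
        return [cx+c*x-s*y, cy+s*x+c*y, z]
    return dict(edge=w(.23,0,.006),fast=w(.145,0,.008),corners=[w(.23,.105,.006),w(.23,-.105,.006),w(0,-.105,.006),w(0,.105,.006)])
E
python3 - <<'E'
from h import *
P=ray("top",[(305,167),(406,179),(292,285),(397,297)],.1); print(P.round(4), P.mean(0))
for a,b in [(1,0),(3,2)]: d=P[b]-P[a]; print(np.hypot(*d[:2]), np.degrees(np.arctan2(-d[0],d[1])))
for a,b in [(2,0),(3,1)]: d=P[b]-P[a]; print(np.hypot(*d[:2]), np.degrees(np.arctan2(d[1],d[0])))
# fit using mark points
from scipy.optimize import least_squares
E=np.array([[.4349,-.1278,.1693],[.4347,-.13,.1785]]).mean(0);F=np.array([[.5137,-.143,.1486],[.5134,-.1403,.1498]]).mean(0);U=np.array([.541,-.1435])
def r(p):
    q=panel(*p); return np.r_[np.array(q['edge'])-E,np.array(q['fast'])-F,p[:2]-U,(p[:2]-P.mean(0)[:2])]
s=least_squares(r,[.54,-.143,-.1,.3]);print(s.x,np.degrees(s.x[2]),s.fun.round(4))
im=grab_frame("top");cv2.imwrite("pics/t1.png",im[:,:,::-1])
for c in("top","scene"):
    im=grab_frame(c)[:,:,::-1].copy(); q=panel(*s.x)
    print(c,proj(c,q['corners']).round(),proj(c,[q['fast']]).round())
    cv2.polylines(im,[proj(c,q['corners']).round().astype(int).reshape(-1,1,2)],1,(0,0,255),1)
    x=(280,150) if c=="top" else (110,130)
    im=cv2.resize(im[x[1]:x[1]+160,x[0]:x[0]+140],None,fx=2.8,fy=3.6/1.28)
    cv2.imwrite(f"pics/o_{c}.png",im)
a=cv2.imread("pics/o_top.png");b=cv2.imread("pics/o_scene.png");cv2.imwrite("pics/o.png",np.hstack([a,b]))
E
```

```text
[[ 0.6783 -0.0547  0.1   ]
 [ 0.6539 -0.2719  0.1   ]
 [ 0.4337 -0.0246  0.1   ]
 [ 0.408  -0.24    0.1   ]] [ 0.54347379 -0.14781908  0.1       ]
0.2186521631893356 -6.407904704439578
0.21692299153988862 -6.7999088685377815
0.24652267078140885 -6.99405716052611
0.24803041562183514 -7.391148826906924
[ 0.5414273  -0.1456641  -0.15517278  0.29686549] -8.890745444018705 [-0.0003 -0.     -0.0009  0.0019  0.0001  0.0009  0.0004 -0.0022 -0.002
  0.0022]
top [[296. 278.]
 [407. 295.]
 [405. 187.]
 [308. 171.]] [[354. 244.]]
scene [[192. 147.]
 [117. 181.]
 [166. 258.]
 [243. 216.]] [[173. 189.]]
```

View pics/o.png

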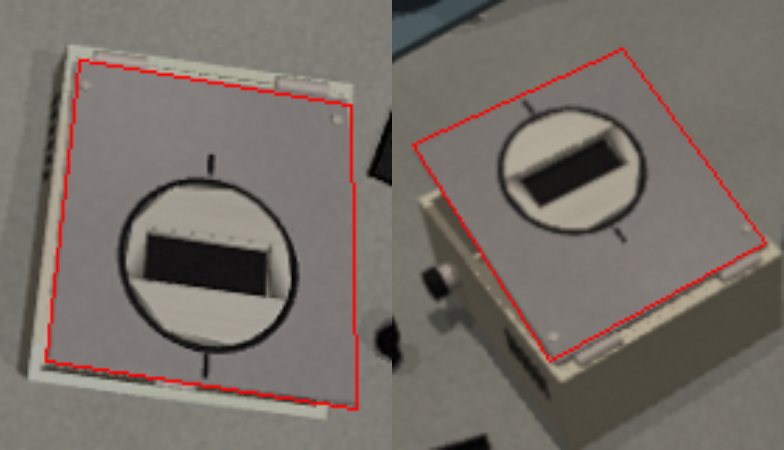

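Emit:
{"api": "move_arm", "payload": {"squeeze": 40, "targets": [{"slide": [0, 0, 0], "delta_rot": [0, 0, -1], "hand": 0}, {"slide": [-0.02, -0.02, 0], "delta_rot": [0, 0, -0.17], "hand": 0}, {"slide": [-0.03, -0.027, 0], "delta_rot": [0, 0, 0], "hand": 0}, {"slide": [-0.03, -0.027, 0], "delta_rot": [0, 0, 0], "hand": 0}, {"slide": [-0.03, -0.027, 0], "delta_rot": [0, 0, 0], "hand": 0}, {"slide": [-0.03, -0.027, 0], "delta_rot": [0, 0, 0], "hand": 0}, {"slide": [-0.03, -0.027, 0], "delta_rot": [0, 0, 0], "hand": 0}, {"slide": [-0.03, -0.027, 0], "delta_rot": [0, 0, 0], "hand": 0}, {"slide": [-0.03, -0.027, 0], "delta_rot": [0, 0, 0], "hand": 0}, {"slide": [-0.03, -0.027, 0], "delta_rot": [0, 0, 0], "hand": 0}]}}

```text
clock: 1.68
eef_pos: [0.3748, 0.3657, 0.2316]
eef_rot: [0.061, 0.998, 0.0, 0.0]
ft_force: [0.9, 1.4, -0.3]
grip_width: 0.0002
grip_force: 0.0
```

Emit:
{"api": "move_arm", "payload": {"targets": [{"slide": [-0.008, -0.038, 0], "hand": 0}, {"slide": [-0.008, -0.038, 0], "hand": 0}, {"slide": [-0.008, -0.038, 0], "hand": 0}, {"slide": [-0.008, -0.038, 0], "hand": 0}, {"slide": [-0.008, -0.038, 0], "hand": 0}, {"slide": [-0.008, -0.038, 0], "hand": 0}, {"slide": [-0.008, -0.038, 0], "hand": 0}, {"slide": [-0.008, -0.038, 0], "hand": 0}, {"slide": [-0.008, -0.038, 0], "hand": 0}, {"slide": [-0.008, -0.038, 0], "hand": 0}]}}

```text
invalid input at $.targets[0]: expected keys slide, delta_rot, hand
```

```bash
python3 -c "
from plant import *
o=observe();print(o['eef_pos'],o['joint_positions'].round(2))"
```

```text
[0.374795   0.36574289 0.23159758] [-0.91  0.32  0.06  1.88 -0.02  0.95  0.61]
```

Emit:
{"api": "move_arm", "payload": {"targets": [{"slide": [-0.008, -0.038, 0], "delta_rot": [0, 0, 0], "hand": 0}, {"slide": [-0.008, -0.038, 0], "delta_rot": [0, 0, 0], "hand": 0}, {"slide": [-0.008, -0.038, 0], "delta_rot": [0, 0, 0], "hand": 0}, {"slide": [-0.008, -0.038, 0], "delta_rot": [0, 0, 0], "hand": 0}, {"slide": [-0.008, -0.038, 0], "delta_rot": [0, 0, 0], "hand": 0}, {"slide": [-0.008, -0.038, 0], "delta_rot": [0, 0, 0], "hand": 0}, {"slide": [-0.008, -0.038, 0], "delta_rot": [0, 0, 0], "hand": 0}, {"slide": [-0.008, -0.038, 0], "delta_rot": [0, 0, 0], "hand": 0}, {"slide": [-0.008, -0.038, 0], "delta_rot": [0, 0, 0], "hand": 0}, {"slide": [-0.008, -0.038, 0], "delta_rot": [0, 0, 0], "hand": 0}]}}

```text
clock: 2.52
eef_pos: [0.4066, -0.0214, 0.2317]
eef_rot: [0.061, 0.998, 0.0, 0.001]
ft_force: [1.3, 0.5, 0.2]
grip_width: 0.0003
grip_force: 0.0
```

Emit:
{"api": "move_arm", "payload": {"targets": [{"slide": [-0.015, -0.027, 0], "delta_rot": [0, 0, 0], "hand": 0}, {"slide": [-0.015, -0.027, 0], "delta_rot": [0, 0, 0], "hand": 0}, {"slide": [-0.015, -0.027, 0], "delta_rot": [0, 0, 0], "hand": 0}, {"slide": [-0.015, -0.025, 0], "delta_rot": [0, 0, 0], "hand": 0}, {"slide": [0, 0, 0.015], "delta_rot": [0, 0, 0], "hand": 0}, {"slide": [0, 0, 0.015], "delta_rot": [0, 0, 0], "hand": 0}, {"slide": [0, 0, 0.01], "delta_rot": [0, 0, 0], "hand": 0}, {"slide": [0, 0, 0], "delta_rot": [0, 0, 0], "hand": 0}]}}

```text
clock: 3.18
eef_pos: [0.4518, -0.1317, 0.1896]
eef_rot: [0.061, 0.998, 0.0, -0.002]
ft_force: [-0.7, 0.1, 0.7]
grip_width: 0.0
grip_force: 0.0
```

```bash
python3 - <<'E'
from h import *
s=observe();print(s['eef_pos'],s['ft_force'],s['joint_positions'].round(2))
a=grab_frame("top");b=grab_frame("scene")
a=a[150:310,280:440];b=b[130:290,90:250]
cv2.imwrite("pics/p1.png",cv2.resize(np.hstack([a,b]),None,fx=2.4,fy=2.4)[:,:,::-1])
E
```

```text
[ 0.45181874 -0.13169284  0.18959396] [-0.70828974  0.11472439  0.68092609] [-0.16  0.31  0.41  2.05 -0.17  0.82  1.8 ]
```

View pics/p1.png

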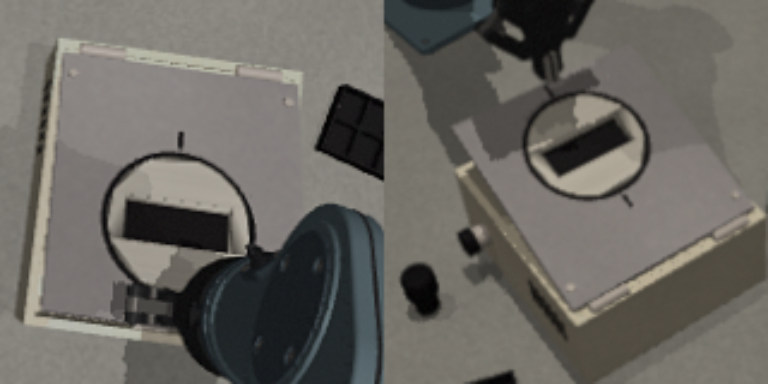

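The fingertips hang over the panel just behind the middle of the free edge, clear of the slot. Next I press down.

Emit:
{"api": "move_arm", "payload": {"targets": [{"slide": [0, 0, 0.009], "delta_rot": [0, 0, 0], "hand": 0}, {"slide": [0, 0, 0.009], "delta_rot": [0, 0, 0], "hand": 0}, {"slide": [0, 0, 0.009], "delta_rot": [0, 0, 0], "hand": 0}, {"slide": [0, 0, 0.009], "delta_rot": [0, 0, 0], "hand": 0}, {"slide": [0, 0, 0.008], "delta_rot": [0, 0, 0], "hand": 0}, {"slide": [0, 0, 0.008], "delta_rot": [0, 0, 0], "hand": 0}, {"slide": [0, 0, 0.008], "delta_rot": [0, 0, 0], "hand": 0}, {"slide": [0, 0, 0.008], "delta_rot": [0, 0, 0], "hand": 0}, {"slide": [0, 0, 0.006], "delta_rot": [0, 0, 0], "hand": 0}, {"slide": [0, 0, 0], "delta_rot": [0, 0, 0], "hand": 0}]}}

```text
clock: 4.12
eef_pos: [0.4526, -0.132, 0.116]
eef_rot: [0.061, 0.998, -0.0, -0.001]
ft_force: [0.2, 0.1, -0.2]
grip_width: -0.0001
grip_force: 0.0
```

Emit:
{"api": "move_arm", "payload": {"targets": [{"slide": [0, 0, 0.003], "delta_rot": [0, 0, 0], "hand": 0}, {"slide": [0, 0, 0.003], "delta_rot": [0, 0, 0], "hand": 0}, {"slide": [0, 0, 0.003], "delta_rot": [0, 0, 0], "hand": 0}, {"slide": [0, 0, 0.002], "delta_rot": [0, 0, 0], "hand": 0}, {"slide": [0, 0, 0], "delta_rot": [0, 0, 0], "hand": 0}]}}

```text
clock: 4.53
eef_pos: [0.4534, -0.1323, 0.1075]
eef_rot: [0.061, 0.998, 0.0, 0.0]
ft_force: [-6.6, 2.0, 20.5]
grip_width: 0.0
grip_force: 10.3
```

Emit:
{"api": "move_arm", "payload": {"targets": [{"slide": [0, 0, -0.02], "delta_rot": [0, 0, 0], "hand": 0}, {"slide": [0, 0, -0.03], "delta_rot": [0, 0, 0], "hand": 0}, {"slide": [0.03, 0.03, -0.02], "delta_rot": [0, 0, 0], "hand": 0}, {"slide": [0.03, 0.04, 0], "delta_rot": [0, 0, 0], "hand": 0}, {"slide": [0, 0.04, 0], "delta_rot": [0, 0, 0], "hand": 0}, {"slide": [0, 0.04, 0], "delta_rot": [0, 0, 0], "hand": 0}, {"slide": [0, 0, 0], "delta_rot": [0, 0, 0], "hand": 0}]}}

```text
clock: 5.12
eef_pos: [0.4204, 0.0209, 0.1746]
eef_rot: [0.056, 0.998, 0.002, 0.001]
ft_force: [0.6, -1.2, 0.8]
grip_width: 0.0003
grip_force: 0.0
```

```bash
python3 - <<'E'
from h import *
s=observe();print(s['eef_pos'],s['ft_force'])
for c in("top","scene"):
    im=grab_frame(c)
    for n in ["panel_edge","fastener_top"]: print(c,n,[(round(d['p'],2),np.round(d['point'],4)) for d in mark_of(c,n)[:1]])
    if c=="top": a=im[150:310,280:440]
    else: b=im[130:290,90:250]
q=panel(.542,-.146,np.radians(-7.2),0); print(q['edge'],q['fast'])
for c in("top","scene"): print(c,proj(c,q['corners']).round(),proj(c,[q['fast']]).round())
cv2.imwrite("pics/p2.png",cv2.resize(np.hstack([a,b]),None,fx=2.4,fy=2.4)[:,:,::-1])
E
```

```text
[0.42040055 0.02086987 0.17457417] [ 0.59951728 -1.23617289  0.80696234]
top panel_edge [(0.78, array([ 0.4261, -0.1288,  0.1102]))]
top fastener_top [(0.56, array([ 0.5065, -0.1347,  0.1057]))]
scene panel_edge [(0.72, array([ 0.4269, -0.1273,  0.1097]))]
scene fastener_top [(0.76, array([ 0.5053, -0.1451,  0.1082]))]
[np.float64(0.42294623584226265), np.float64(-0.1309600119722835), np.float64(0.10600000000000001)] [np.float64(0.5072759854539933), np.float64(-0.14161333682524935), np.float64(0.10800000000000001)]
top [[293. 284.]
 [396. 296.]
 [404. 186.]
 [306. 173.]] [[349. 248.]]
scene [[190. 164.]
 [120. 199.]
 [167. 258.]
 [243. 214.]] [[173. 199.]]
```

View pics/p2.png

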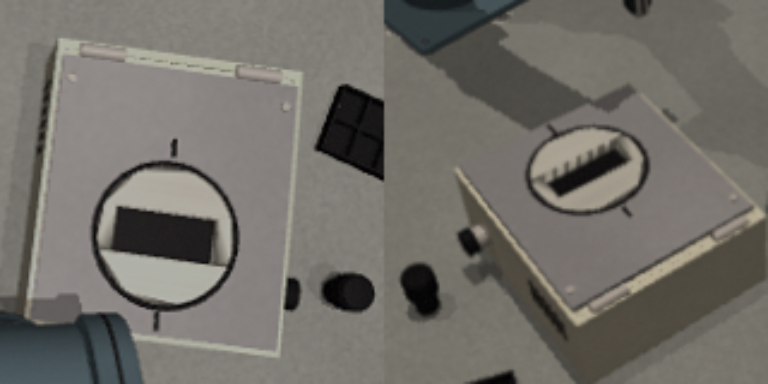

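The panel is shut flush: its outline sits inside the rim. The head's centre is at about (349,248) in the full top picture and agrees with the model, and the slot is parallel to the edge. Next I go above the slot's +y half.

Emit:
{"api": "move_arm", "payload": {"targets": [{"slide": [-0.023, -0.025, 0], "delta_rot": [0, 0, 0], "hand": 0}, {"slide": [-0.023, -0.025, 0], "delta_rot": [0, 0, 0], "hand": 0}, {"slide": [-0.023, -0.025, 0], "delta_rot": [0, 0, 0], "hand": 0}, {"slide": [-0.023, -0.025, 0], "delta_rot": [0, 0, 0], "hand": 0}, {"slide": [-0.023, -0.025, 0.02], "delta_rot": [0, 0, 0], "hand": 0}, {"slide": [0, 0, 0.02], "delta_rot": [0, 0, 0], "hand": 0}, {"slide": [0, 0, 0], "delta_rot": [0, 0, 0], "hand": 0}, {"slide": [0, 0, 0], "delta_rot": [0, 0, 0], "hand": 0}, {"slide": [0, 0, 0], "delta_rot": [0, 0, 0], "hand": 0}]}}

```text
clock: 6.17
eef_pos: [0.5176, -0.125, 0.1346]
eef_rot: [0.061, 0.998, 0.0, -0.0]
ft_force: [0.1, -0.8, 0.4]
grip_width: 0.0003
grip_force: 0.0
```

```bash
python3 - <<'E'
from h import *
s=observe();print(s['eef_pos'],s['eef_rot'],s['joint_positions'].round(2))
b=grab_frame("scene")[140:260,110:250];a=grab_frame("wrist")
a=cv2.resize(a,(480,360))
b=cv2.resize(b,(320,360))
cv2.imwrite("pics/p3.png",np.hstack([a,b])[:,:,::-1])
E
```

```text
[ 0.51757287 -0.12497184  0.13455692] [ 6.14435621e-02  9.98110544e-01  1.44139236e-04 -1.01640039e-04] [-0.13  0.49  0.36  1.94 -0.25  0.75  1.83]
```

View pics/p3.png

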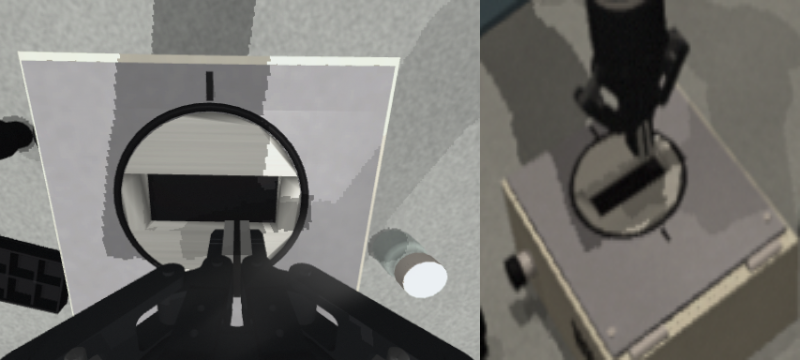

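The wrist view shows the fingertips aligned with the slot (slot at about x 148–278, y 175–222), with about 8 mm of correction left to make.

Emit:
{"api": "move_arm", "payload": {"targets": [{"slide": [0.008, 0.009, 0], "delta_rot": [0, 0, 0], "hand": 0}, {"slide": [0, 0, 0], "delta_rot": [0, 0, 0], "hand": 0}, {"slide": [0, 0, 0.01], "delta_rot": [0, 0, 0], "hand": 0}, {"slide": [0, 0, 0.008], "delta_rot": [0, 0, 0], "hand": 0}, {"slide": [0, 0, 0.006], "delta_rot": [0, 0, 0], "hand": 0}, {"slide": [0, 0, 0.006], "delta_rot": [0, 0, 0], "hand": 0}, {"slide": [0, 0, 0.004], "delta_rot": [0, 0, 0], "hand": 0}, {"slide": [0, 0, 0], "delta_rot": [0, 0, 0], "hand": 0}, {"slide": [0, 0, 0], "delta_rot": [0, 0, 0], "hand": 0}]}}

```text
clock: 7.02
eef_pos: [0.5109, -0.1153, 0.0997]
eef_rot: [0.061, 0.998, -0.0, -0.0]
ft_force: [-0.1, -0.1, 0.3]
grip_width: 0.0001
grip_force: 0.0
```

Emit:
{"api": "move_arm", "payload": {"targets": [{"slide": [0, 0, 0.003], "delta_rot": [0, 0, 0], "hand": 0}, {"slide": [-0.008, 0, 0], "delta_rot": [0, 0, 0], "hand": 0}, {"slide": [-0.0023, -0.0008, 0], "delta_rot": [0, 0, 1], "hand": 0}, {"slide": [-0.0023, -0.0008, 0], "delta_rot": [0, 0, 1], "hand": 0}, {"slide": [-0.0023, -0.0008, 0], "delta_rot": [0, 0, 1], "hand": 0}, {"slide": [-0.0023, -0.0008, 0], "delta_rot": [0, 0, 1], "hand": 0}, {"slide": [0, 0, 0], "delta_rot": [0, 0, 0], "hand": 0}]}}

```text
clock: 7.6
eef_pos: [0.5273, -0.1212, 0.097]
eef_rot: [0.235, 0.972, 0.0, -0.0]
ft_force: [-1.8, 2.0, 1.4]
grip_width: -0.0
grip_force: 0.9
```

```bash
cat > k.py <<'E'
from h import *
from scipy.spatial.transform import Rotation as R
s=observe();r=R.from_quat(s['eef_rot']);p=s['eef_pos']
d=r.inv().apply(p-np.array([.507,-.1416,p[2]]))
y=r.apply([0,1,0]); print(p.round(4),"tool-frame offset",d.round(4),"turned",82.8-np.degrees(np.arctan2(y[1],y[0])),s['ft_force'].round(1),s['ft_torque'].round(2))
E
python3 k.py
```

```text
[ 0.5273 -0.1212  0.097 ] tool-frame offset [-0.0087  0.0275 -0.    ] turned 19.972584508193606 [-1.8  2.   1.4] [ 0.28  0.25 -0.02]
```

Contact force is gentle and the fingertip is tracking the arc. I continue.

Emit:
{"api": "move_arm", "payload": {"targets": [{"slide": [-0.0024, -0.0009, 0], "delta_rot": [0, 0, 1], "hand": 0}, {"slide": [-0.0024, -0.0009, 0], "delta_rot": [0, 0, 1], "hand": 0}, {"slide": [-0.0024, -0.0009, 0], "delta_rot": [0, 0, 1], "hand": 0}, {"slide": [-0.0024, -0.0009, 0], "delta_rot": [0, 0, 1], "hand": 0}, {"slide": [-0.0024, -0.0009, 0], "delta_rot": [0, 0, 1], "hand": 0}, {"slide": [-0.0024, -0.0009, 0], "delta_rot": [0, 0, 1], "hand": 0}, {"slide": [-0.0024, -0.0009, 0], "delta_rot": [0, 0, 1], "hand": 0}, {"slide": [0, 0, 0], "delta_rot": [0, 0, 0], "hand": 0}]}}

```text
clock: 8.27
eef_pos: [0.5349, -0.1365, 0.0969]
eef_rot: [0.515, 0.857, 0.0, -0.001]
ft_force: [-3.1, 3.0, 1.8]
grip_width: 0.0003
grip_force: 1.8
```

```bash
python3 k.py
```

```text
[ 0.5349 -0.1365  0.0969] tool-frame offset [-0.0086  0.027  -0.    ] turned 54.83091247391862 [-3.1  3.   1.8] [ 0.51  0.65 -0.03]
```

Emit:
{"api": "move_arm", "payload": {"targets": [{"slide": [-0.0024, -0.0009, 0], "delta_rot": [0, 0, 1], "hand": 0}, {"slide": [-0.0024, -0.0009, 0], "delta_rot": [0, 0, 1], "hand": 0}, {"slide": [-0.0024, -0.0009, 0], "delta_rot": [0, 0, 1], "hand": 0}, {"slide": [-0.0024, -0.0009, 0], "delta_rot": [0, 0, 1], "hand": 0}, {"slide": [-0.0024, -0.0009, 0], "delta_rot": [0, 0, 1], "hand": 0}, {"slide": [-0.0024, -0.0009, 0], "delta_rot": [0, 0, 1], "hand": 0}, {"slide": [-0.0024, -0.0009, 0], "delta_rot": [0, 0, 1], "hand": 0}, {"slide": [0, 0, 0], "delta_rot": [0, 0, 0], "hand": 0}, {"slide": [-0.0015, 0, 0], "delta_rot": [0, 0, 0], "hand": 0}, {"slide": [0, 0, 0], "delta_rot": [0, 0, 0], "hand": 0}]}}

```text
clock: 9.1
eef_pos: [0.5324, -0.1528, 0.0966]
eef_rot: [0.747, 0.665, 0.001, -0.003]
ft_force: [-3.2, 7.2, 3.8]
grip_width: -0.0001
grip_force: 4.0
```

```bash
python3 k.py
```

```text
[ 0.5324 -0.1528  0.0966] tool-frame offset [-0.0082  0.0266 -0.0001] turned 89.42722833893362 [-3.2  7.2  3.8] [ 1.83  0.67 -0.09]
```

Emit:
{"api": "move_arm", "payload": {"targets": [{"slide": [-0.0015, 0, 0], "delta_rot": [0, 0, 0], "hand": 0}, {"slide": [-0.0015, 0, 0], "delta_rot": [0, 0, 0], "hand": 0}, {"slide": [0, 0, 0], "delta_rot": [0, 0, 0], "hand": 0}, {"slide": [0, 0, 0], "delta_rot": [0, 0, 0], "hand": 0}]}}

```text
clock: 9.43
eef_pos: [0.5324, -0.1529, 0.0966]
eef_rot: [0.746, 0.666, 0.002, -0.004]
ft_force: [-3.5, 14.7, 7.0]
grip_width: -0.0003
grip_force: 7.2
```

```bash
python3 k.py
```

```text
[ 0.5324 -0.1529  0.0966] tool-frame offset [-0.0083  0.0265 -0.0002] turned 89.32106766597227 [-3.5 14.7  7. ] [ 3.14  0.71 -0.06]
```

Emit:
{"api": "move_arm", "payload": {"targets": [{"slide": [0.006, 0, 0], "delta_rot": [0, 0, 0], "hand": 0}, {"slide": [0.006, 0, 0], "delta_rot": [0, 0, 0], "hand": 0}, {"slide": [0, 0, -0.01], "delta_rot": [0, 0, 0], "hand": 0}, {"slide": [0, 0, -0.02], "delta_rot": [0, 0, 0], "hand": 0}, {"slide": [0, 0, -0.04], "delta_rot": [0, 0, 0], "hand": 0}, {"slide": [0, 0, -0.04], "delta_rot": [0, 0, 0], "hand": 0}, {"slide": [0.04, 0, 0], "delta_rot": [0, 0, 0], "hand": 0}, {"slide": [0.04, 0, 0], "delta_rot": [0, 0, 0], "hand": 0}, {"slide": [0.04, 0, 0], "delta_rot": [0, 0, 0], "hand": 0}, {"slide": [0.04, 0, 0], "delta_rot": [0, 0, 0], "hand": 0}]}}

```text
clock: 10.27
eef_pos: [0.5541, 0.0124, 0.2084]
eef_rot: [0.749, 0.663, 0.001, 0.001]
ft_force: [1.6, 0.3, -0.6]
grip_width: -0.0001
grip_force: 0.0
```

Emit:
{"api": "move_arm", "payload": {"targets": [{"slide": [0.03, 0, 0], "delta_rot": [0, 0, 0], "hand": 0}, {"slide": [0.03, 0, 0], "delta_rot": [0, 0, 0], "hand": 0}, {"slide": [0, 0, 0], "delta_rot": [0, 0, 0], "hand": 0}, {"slide": [0, 0, 0], "delta_rot": [0, 0, 0], "hand": 0}, {"slide": [0, 0, 0], "delta_rot": [0, 0, 0], "hand": 0}]}}

```text
clock: 10.68
eef_pos: [0.561, 0.0697, 0.2077]
eef_rot: [0.749, 0.662, 0.0, 0.001]
ft_force: [0.5, -1.4, 0.0]
grip_width: -0.0001
grip_force: 0.0
```

```bash
python3 - <<'E'
from h import *
s=observe();print(s['eef_pos'],s['ft_force'])
a=grab_frame("top")[150:310,250:450];b=grab_frame("scene")[130:290,90:250]
cv2.imwrite("pics/p4.png",cv2.resize(np.hstack([a,b]),None,fx=2.2,fy=2.2)[:,:,::-1])
for n in ["eyepiece","jar","tray"]: print(n,[(round(d['p'],2),np.round(d['point'],4)) for d in mark_of("top",n)[:1]])
E
```

```text
[0.56104167 0.06972693 0.20773342] [ 0.47621086 -1.40118698  0.02779964]
eyepiece [(0.76, array([ 0.4547, -0.3289,  0.003 ]))]
jar []
tray [(0.92, array([ 0.6085, -0.3727, -0.0035]))]
```

View pics/p4.png

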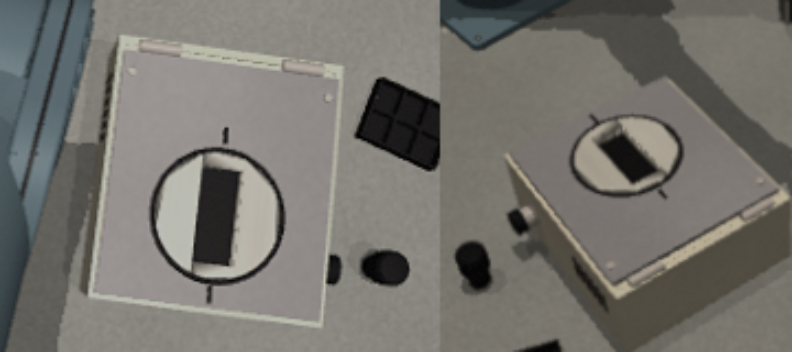

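The final picture shows the panel flush and the slot in line with both black marks (225,135) and (209,293). The eyepiece and tray have not moved. The jar is hidden behind the arm, which passed about 15 cm above it.

```bash
python3 -c "
from plant import *
print(sign_off())"
```

```text
the job is handed in; nothing more can be done
None
```

The panel is shut flush and locked with the fastener turned a quarter turn clockwise to its stop, the finger is clear of the slot, and the job was handed in at about 11 s; the eyepiece and tray have not moved, and the jar was hidden in the last picture but the arm passed well above it.

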